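# Screw the cap onto the canister that holds the coupling

### The job

One of the two clear canisters holds the pipe coupling, the other a coil of strap; take the cap from its slanted rest and close that canister with it. Set the cap level on the thread, turn it backward (counter-clockwise from above) until it drops into the thread starts, then screw it forward fully home and let go of it. Leave the bottles, the tin and the hammer where they are.

Things in the scene. Friction and masses are not known exactly. Their poses are not given: they have to be found in the camera images.
- cap: Loose black screw cap, 0.14 to 0.24 kg: round, 72 mm in diameter, 26 mm high, open below, a solid grip bar across its top: 56 mm long (cap's x), 18 mm thick (cap's y), 26 to 56 mm above the origin. Origin: centre of the open underside; z along its axis, out through the bar. It starts on the slope of the rest, axis leaning 35 degrees towards the rest's -x, bar running up and down the slope.
- cap_grip (a point): Point on the cap's axis inside the bar, 48 mm above the cap's origin (8 mm below the bar's top): with the TCP here and the tool along the cap's axis, fingers on the bar's long sides (closing along the cap's y), the fingertips just clear the disc. Axes as the cap's. Lift the cap off the rest along its own axis.
- cap_rest: Plywood cap rest fixed to the bench, about 90 x 90 mm and 80 mm high: a board sloping at 35 degrees, low at its -x side (roughly towards the robot, turned by its yaw), with two 13 mm steel pins square to the slope that keep the cap from sliding down. Origin: centre of its foot; the cap's origin starts 48 mm above it.
- canister_a: Clear round canister fixed upright to the bench, 80 mm in diameter on a dark 100 mm round foot, with an open aluminium screw neck: mouth 44 mm wide, top 93 mm high. Origin: centre of the foot's underside; z up. Right-handed thread with four starts 90 degrees apart (the cap has four lugs inside, on its x and y axes). The starts' direction is not told and does not follow the canister's yaw.
- canister_a_start (a point): Point on the axis 77 mm above canister_a's origin: the cap's origin is here (within 1 mm) when it has dropped into the thread starts. Set on elsewhere it stands 5 to 12 mm higher, on ridges or stop posts, and forward turning jams; turning it backward (counter-clockwise) by at most 95 degrees makes it drop by its weight, if free to rise and sink; a post then stops it turning further back.
- canister_a_home (a point): Point on the axis 73.4 mm above canister_a's origin: the cap's origin is here when it is screwed fully home. From the thread start that takes 50 to 70 degrees of forward turning (clockwise from above), during which the cap sinks along the thread; a stop post then blocks further turning. The cap has 1.5 mm of sideways play on the neck.
- canister_b: The second canister, alike in every way to canister_a, and fixed too; what differs is which of the two holds the coupling. Its thread points lie at the same heights, 77 and 73.4 mm.
- coupling: Nickel-plated pipe coupling, 19 x 42 x 17 mm, lying inside canister_a or canister_b, which differs from start to start (seen through the clear wall and the mouth). Origin: centre of its underside.
- strap_coil: Coil of bare metal strap, 60 x 63 mm, 25 mm high, lying in the canister that does not hold the coupling. Origin: centre of its underside.
- spray_bottle: Loose upright spray bottle, 51 mm in diameter, 178 mm high; a bystander. Origin: centre of its underside.
- glue_bottle: Loose upright glue bottle with a pointed cap, 58 mm in diameter, 158 mm high; a bystander. Origin: centre of its underside.
- tape_roll: Roll of tape stuck flat to the bench, 90 mm in diameter, 25 mm high; a bystander. Origin: centre of its underside.
- rivet_tin: Loose round tin, 65 mm in diameter, 27 mm high; a bystander. Origin: centre of its underside.
- hammer: Loose hammer lying flat, 247 mm long (along its y), head 100 mm wide, 23 mm high; a bystander. Origin: centre of its underside.

How it is judged:
On the way, in this order (a step that is already met when the one before it is completed fails the run):
1. the cap has been lifted out of its rest (distance between cap and cap_rest above 0.12 m), for 0.1 s.
2. the cap sits level in the thread starts of the canister that holds the coupling (((horizontal distance between coupling and canister_a below 0.04 m and height (world z) of coupling below 0.05 m and horizontal distance between cap and canister_a below 0.005 m and z of cap in the frame of canister_a between 0.07 and 0.0795 m and angle between cap's own z axis and vertical below 0.12 rad) or (horizontal distance between coupling and canister_b below 0.04 m and height (world z) of coupling below 0.05 m and horizontal distance between cap and canister_b below 0.005 m and z of cap in the frame of canister_b between 0.07 and 0.0795 m and angle between cap's own z axis and vertical below 0.12 rad))), for 0.1 s.
At the end, for the whole second after the job is handed in: The cap is screwed home on the canister that holds the coupling: on its axis within 5 mm, level within 0.08 rad, its origin at most 74.6 mm above the canister's origin (fully home is 73.4 mm; within about 18 degrees of the stop), at rest and released, with the coupling still inside (((horizontal distance between coupling and canister_a below 0.04 m and height (world z) of coupling below 0.05 m and horizontal distance between cap and canister_a below 0.005 m and z of cap in the frame of canister_a between 0.07 and 0.0746 m and angle between cap's own z axis and vertical below 0.08 rad and linear speed of cap below 0.02 m/s and contact force between cap and the fingers below 0.1 N) or (horizontal distance between coupling and canister_b below 0.04 m and height (world z) of coupling below 0.05 m and horizontal distance between cap and canister_b below 0.005 m and z of cap in the frame of canister_b between 0.07 and 0.0746 m and angle between cap's own z axis and vertical below 0.08 rad and linear speed of cap below 0.02 m/s and contact force between cap and the fingers below 0.1 N))); the robot touches nothing.
It fails at once if the spray bottle or the glue bottle is knocked over or moved by more than 40 mm ((distance of spray_bottle from where it was at the start of the episode above 0.04 m or angle between spray_bottle's own z axis and vertical above 0.5 rad) or (distance of glue_bottle from where it was at the start of the episode above 0.04 m or angle between glue_bottle's own z axis and vertical above 0.5 rad)).
It fails at once if the tin or the hammer is moved by more than 40 mm (distance of rivet_tin from where it was at the start of the episode above 0.04 m or distance of hammer from where it was at the start of the episode above 0.04 m).
It also fails if it takes over 72 s, if anything falls off the work surface, if the arm or the gripper's body presses on something with over 40 N, if the wrist force passes 120 N, or if a joint passes its speed limit or range.

### The arm

A 6-joint arm with a two-finger parallel gripper is mounted at the origin on a cart in front of the work surface, level with it; the furniture and walls round the work are solid. World frame = base frame: x ahead of the robot, y to its left, z up, the work surface at z = 0. Lengths are in m, angles in rad, forces in N, time in s.
With the tool pointing down it reaches from about 0.35 to 0.925 m from the base axis. Payload 6.4 kg.
Tool frame: the origin (TCP) lies between the finger pads, 19 mm behind the fingertips; this is the grasp point; z points along the fingers, y is the line along which they close (so a half turn about z gives the same grasp; the last joint's range is limited). The gripper opens to 85 mm and grips with 20 to 120 N. Pads are 22 mm wide; open, the fingers measure 114 mm over their backs; the gripper's body (76 mm by 85 mm) begins 54 mm behind the grasp point. The pads swing forward as they close: fully open they stand 13 mm farther back than shut.
Start: joints at [1.094, 0.245, 1.558, -0, 1.339, -0.174], TCP at [0.194, 0.62, 0.25] pointing down, gripper open.
Joint ranges: [-3.13, 3.13], [-1.02, 2.26], [0.13, 2.54], [-0.95, 4.09], [0.21, 2.88], [-2.74, 2.74]. Speed limits (rad/s): [2.57, 2.57, 3.14, 3.14, 3.14, 3.14].

### API

Orientations are given as a rotation vector (axis times angle).
In Python, from workcell import r, viewer, job gives the robot as it stands (r), with the cameras (viewer) and the job (job).
- The arm moves only by the shell command python3 shift.py 'ROWS' [OPENING] [FORCE]. ROWS is a JSON object whose key "moves" holds a list of rows, 1 to 8 of them, each of 6 numbers: dx, dy, dz in a scale on which 1.0 is 400 mm, then a rotation vector rx, ry, rz in fractions of the full range, 1 being 2 pi rad; each row is the pose to reach, as a shift and turn from the pose commanded when the command began, along the tool's axes at that moment; what a row does not reach only later rows make up. A row lasts 1/12 s, in which the tool goes at most 0.0417 m and 0.125 rad, less where a joint would pass 70% of its speed; a pose out of reach is approached as far as the arm can. OPENING is the opening from 0.0 (shut) to 1.0 (fully open), set as the command begins (- or left out keeps the last). The fingers move at their own pace and stop on an object; FORCE is the grip in N (left out, the last holds). Time passes only in rows, so rows that do not move let the fingers close. It prints the time, the measured TCP pose, the force, the opening and the grip force at its end. A shift or turn number past 1, either way, is cut back to 1. Input that does not fit is refused with a message, and nothing moves.
- r.state(): the state, without advancing time (a new reading comes with each control period).
- viewer.get_image(name): name is "scene" or "top"; returns a dict with "color" (420x560x3 uint8, blue, green, red), "intrinsics" (3x3 intrinsics, pixels), "view" (4x4, takes a point from world to camera coordinates). Camera axes: x right, y up, looking along -z (the intrinsics and any distortion apply to the point x, -y, -z); pixel columns grow to the right and rows downward; lengths in m; the calibration is good to about 2 mm. A picture is of the moment at which its call begins. There is no depth.
- job.sign_off(): hands the job in; it is judged then, once.
The state is a dict: "t": time; "q": joint angles; "joint_vel": joint speeds; "joint_efforts": joint torques, N m; "tcp_pos": TCP position; "tcp_rot": TCP orientation; "ft_force": force on the tool from outside, world axes, zero at the start; "ft_torque": the same for the moment, N m; "opening": opening from 0.0 (shut) to 1.0 (fully open); "grasp_force": force on a finger pad.
Only numpy, scipy, OpenCV 4.12 (cv2) and the standard library are available. Lean on these libraries where they do the work, as an engineer would, in place of code of your own. Each camera call takes 0.05 s, during which the arm holds its last target. There are 200 camera calls.

## Working session

There is one attempt and no reset: what is moved stays moved. The work goes in short steps, Python scripts to look and compute and a shell command to move; the robot and the scene stay as the last step left them, time stands still between calls to the robot, and variables do not carry over. Pictures are saved under pics/ and viewed, at most 10 in all, crops included, and the job is handed in when it is done.

```bash
ls; mkdir -p pics; python3 - <<'E'
from workcell import r, viewer, job
import cv2,json,numpy as np
for n in("scene","top"):
    d=viewer.get_image(n); cv2.imwrite(f"pics/{n}0.png",d["color"]); print(n,np.array(d["intrinsics"]).round(1).tolist(),np.array(d["view"]).round(4).tolist(),[k for k in d])
print(r.state())
E
```

```text
pics
shift.py
workcell.py
scene [[402.4, 0.0, 275.6], [0.0, 402.4, 213.1], [0.0, 0.0, 1.0]] [[0.7495, -0.6617, -0.02, -0.3637], [0.3432, 0.3625, 0.8665, -0.2485], [-0.5661, -0.6563, 0.4988, -0.7957], [0.0, 0.0, 0.0, 1.0]] ['color', 'intrinsics', 'view']
top [[384.7, 0.0, 279.9], [0.0, 384.7, 209.9], [0.0, 0.0, 1.0]] [[0.0048, -0.9999, -0.0105, 0.0601], [0.9805, 0.0026, 0.1967, -0.532], [-0.1967, -0.0112, 0.9804, -1.1735], [0.0, 0.0, 0.0, 1.0]] ['color', 'intrinsics', 'view']
{'t': 0.1, 'q': array([ 1.09389237e+00,  2.45734835e-01,  1.55890598e+00, -2.25669370e-05,
        1.33867979e+00, -1.74121613e-01]), 'joint_vel': array([ 0.00030549, -0.0024149 , -0.00237002, -0.00017026, -0.00097556,
        0.00032519]), 'joint_efforts': array([-5.72501285e-04, -4.30671573e+01, -3.27129936e+01, -2.34000827e-04,
        2.86271046e-03, -1.79868221e-05]), 'tcp_pos': array([0.19360884, 0.62000387, 0.24898904]), 'tcp_rot': array([-4.73706251e-01, -3.10513431e+00,  2.58231419e-03]), 'ft_force': array([ 0.60831693,  0.33711113, -0.30355071]), 'ft_torque': array([-0.01106077, -0.01832923, -0.02226747]), 'grasp_force': 0.0, 'opening': 1.0030247077727061}
```

View pics/scene0.png

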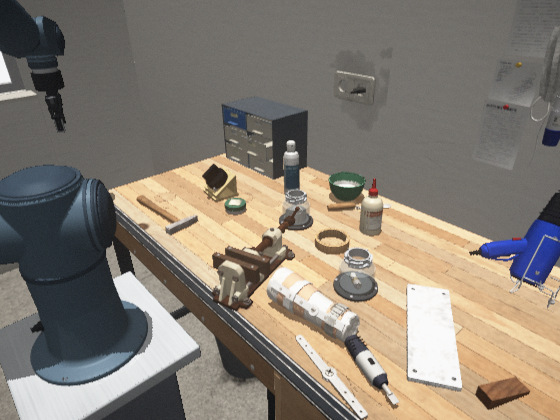

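View pics/top0.png

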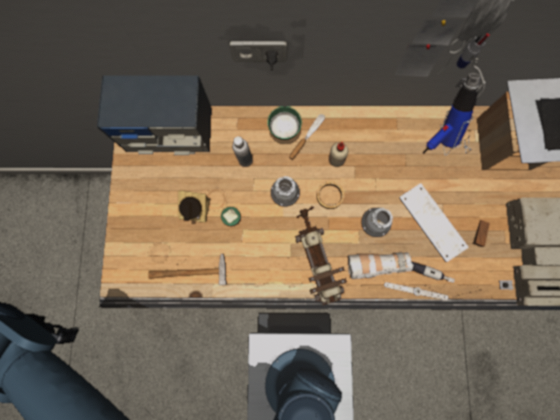

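```bash
python3 - <<'E'
import cv2,numpy as np
s=cv2.imread("pics/scene0.png");t=cv2.imread("pics/top0.png")
c=lambda im,x,y,w,h:cv2.resize(im[y:y+h,x:x+w],(400,300),interpolation=cv2.INTER_CUBIC)
cv2.imwrite("pics/m0.png",np.vstack([np.hstack([c(s,190,155,60,45),c(t,160,185,60,45)]),np.hstack([c(s,260,180,60,45),c(s,325,245,60,45)])]))
cv2.imwrite("pics/m1.png",np.hstack([c(t,255,165,60,45),c(t,350,198,60,45)]))
E
```

```text
(no output)
```

View pics/m0.png

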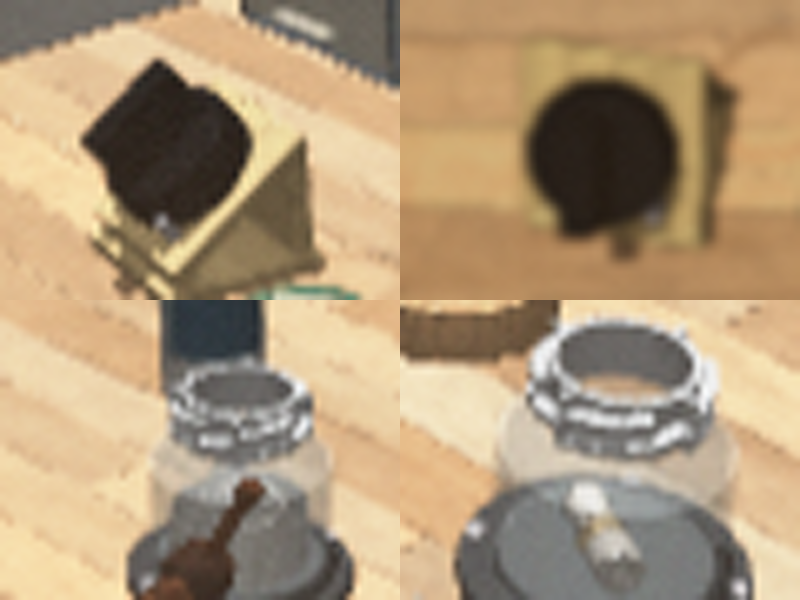

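View pics/m1.png

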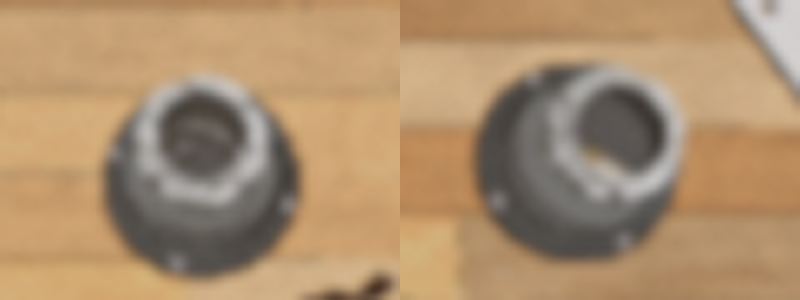

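```bash
cat > h.py <<'E'
import cv2,numpy as np
from scipy.spatial.transform import Rotation as R
from workcell import r, viewer, job
C={}
def cam(n,save=None):
    d=viewer.get_image(n); C[n]=(np.array(d["intrinsics"]),np.array(d["view"]))
    if save: cv2.imwrite(save,d["color"])
    return d["color"]
def ray(n,u,v):
    K,V=C[n]; p=np.linalg.inv(K)@[u,v,1]; d=V[:3,:3].T@np.array([p[0],-p[1],-p[2]])
    return -V[:3,:3].T@V[:3,3], d/np.linalg.norm(d)
def plane(n,u,v,z):
    o,d=ray(n,u,v); return o+d*(z-o[2])/d[2]
def proj(n,p):
    K,V=C[n]; c=V[:3,:3]@np.array(p)+V[:3,3]; q=K@[c[0],-c[1],-c[2]]; return q[:2]/q[2]
def two(ua,ub):
    A=[];b=[]
    for n,(u,v) in(("scene",ua),("top",ub)):
        o,d=ray(n,u,v); P=np.eye(3)-np.outer(d,d); A.append(P); b.append(P@o)
    x=np.linalg.lstsq(np.vstack(A),np.hstack(b),rcond=None)[0]
    return x
def blob(im,box,thr,lo=-1):
    x,y,w,h=box; g=im[y:y+h,x:x+w].max(2)
    m=((g<thr)&(g>lo)).astype(np.uint8); n,l,s,c=cv2.connectedComponentsWithStats(m)
    k=1+s[1:,4].argmax(); cs,_=cv2.findContours((l==k).astype(np.uint8),cv2.RETR_EXTERNAL,cv2.CHAIN_APPROX_NONE)
    ct=max(cs,key=cv2.contourArea)+[x,y]
    return c[k]+[x,y],ct,s[k]
E
python3 - <<'E'
from h import *
s=cam("scene");t=cam("top")
np.set_printoptions(precision=4,suppress=True)
for n in C: print(n,"cam pos",ray(n,280,210)[0])
cs,ct_s,ss=blob(s,(195,155,40,45),75); ctp,ct_t,st=blob(t,(170,190,40,40),75)
print("cap",cs,ss,ctp,st,two(cs,ctp), plane("top",*ctp,0.07),plane("scene",*cs,0.07), cv2.minEnclosingCircle(ct_t))
for n,im,b in(("scene",s,(325,262,60,45)),("top",t,(350,198,60,50))):
    for thr in (90,110,130):
        c,ct,st=blob(im,b,thr); e=cv2.fitEllipse(cv2.convexHull(ct)); print("foot",n,thr,e,st,plane(n,*e[0],0.005))
print("rim",plane("top",382.5,218.7,.093),plane("scene",359.2,254,.093))
g=lambda a,X,Y,x0,y0:(X/6.667+x0-.5,Y/6.667+y0-.5)
print("rest scene low/back base/apex",plane("scene",*g(0,170,298,190,155),0),plane("scene",*g(0,325,265,190,155),0),plane("scene",*g(0,305,135,190,155),.08))
print("rest top base low/back, apex R, apex L",plane("top",*g(0,290,245,160,185),.0),plane("top",*g(0,335,92,160,185),0),plane("top",*g(0,303,65,160,185),.08),plane("top",*g(0,125,42,160,185),.08))
E
```

```text
scene cam pos [-0.0927 -0.6728  0.605 ]
top cam pos [0.2905 0.0484 1.2558]
cap [215.0866 176.748 ] [  8   9  24  25 381] [190.     207.9579] [ 10   7  21  23 380] [0.5346 0.3471 0.0648] [0.5339 0.3455 0.07  ] [0.5281 0.3375 0.07  ] ((189.54730224609375, 208.41554260253906), 11.520020484924316)
foot scene 90 ((356.21856689453125, 288.48651123046875), (24.668468475341797, 42.4970588684082), 92.3091812133789) [  9  19  44  21 222] [ 0.4955 -0.2617  0.005 ]
foot scene 110 ((355.2121887207031, 286.2601013183594), (29.10106086730957, 44.63112258911133), 98.79452514648438) [  8  11  45  29 454] [ 0.4998 -0.2554  0.005 ]
foot scene 130 ((355.197021484375, 286.220947265625), (29.385997772216797, 44.83995819091797), 98.52851104736328) [  8  11  45  29 881] [ 0.4999 -0.2553  0.005 ]
foot top 90 ((372.4884948730469, 223.56356811523438), (19.409469604492188, 26.666893005371094), 149.46624755859375) [ 12  13  20  25 146] [ 0.4966 -0.2417  0.005 ]
foot top 110 ((375.63525390625, 222.44996643066406), (27.486064910888672, 29.257976531982422), 130.41033935546875) [ 12  10  28  29 275] [ 0.5003 -0.2522  0.005 ]
foot top 130 ((375.78753662109375, 222.2944793701172), (28.75465965270996, 30.012550354003906), 116.1776123046875) [ 11  10  30  29 414] [ 0.5008 -0.2527  0.005 ]
rim [ 0.4972 -0.2525  0.093 ] [ 0.5025 -0.2554  0.093 ]
rest scene low/back base/apex [0.5114 0.325  0.    ] [0.587 0.301 0.   ] [0.5711 0.2867 0.08  ]
rest top base low/back, apex R, apex L [0.5034 0.3176 0.    ] [0.5816 0.2983 0.    ] [0.5761 0.2981 0.08  ] [0.5871 0.3831 0.08  ]
```

```bash
cat >> h.py <<'E'
np.set_printoptions(precision=4,suppress=True)
def go(p,Rt):
    """shift and turn in tool axes from measured pose to p,Rt"""
    s=r.state(); R0=R.from_rotvec(s["tcp_rot"])
    print("t",round(s["t"],2),"tcp",s["tcp_pos"],"q",s["q"],"d",R0.inv().apply(np.array(p)-s["tcp_pos"]),(R0.inv()*Rt).as_rotvec(),"f",s["ft_force"],"tq",s["ft_torque"])
def tool(z,y):
    z=np.array(z,float)/np.linalg.norm(z); y=np.array(y,float); y-=z*(y@z); y/=np.linalg.norm(y)
    return R.from_matrix(np.c_[np.cross(y,z),y,z])
yw=np.deg2rad(-12); ex=np.array([np.cos(yw),np.sin(yw),0]); ey=np.array([-np.sin(yw),np.cos(yw),0])
a=-np.sin(np.deg2rad(35))*ex+np.array([0,0,np.cos(np.deg2rad(35))])
cap0=np.array([.547,.3445,.048]); grip=cap0+.048*a
E
python3 - <<'E'
from h import *
print(R.from_rotvec(r.state()["tcp_rot"]).as_matrix(), a, grip)
for sg in(1,-1): go(grip+.1*a,tool(-a,sg*ey))
E
```

```text
[[-0.9545  0.2982 -0.0006]
 [ 0.2982  0.9545 -0.0011]
 [ 0.0002 -0.0012 -1.    ]] [-0.561   0.1193  0.8192] [0.5201 0.3502 0.0873]
t 0.2 tcp [0.1937 0.6202 0.2493] q [ 1.0939  0.2456  1.5585  0.      1.3387 -0.1741] d [-0.3349 -0.1656  0.0802] [-0.0297 -0.6107 -0.0901] f [ 1.3078 -1.1209 -0.2724] tq [-0.0153 -0.04    0.0069]
t 0.2 tcp [0.1937 0.6202 0.2493] q [ 1.0939  0.2456  1.5585  0.      1.3387 -0.1741] d [-0.3349 -0.1656  0.0802] [-0.9183  0.0446  2.9112] f [ 1.3078 -1.1209 -0.2724] tq [-0.0153 -0.04    0.0069]
```

Careful with the scale: shifts go in shares of 400 mm and turns go in shares of 2 pi rad. That gives: -0.335 m / 0.4 = -0.8375, -0.166 m / 0.4 = -0.415, -0.61 rad / 6.2832 = -0.0971.

```bash
python3 shift.py '{"moves": [[-0.8375,-0.415,0.075,-0.0048,-0.0971,-0.0143],[-0.8375,-0.415,0.075,-0.0048,-0.0971,-0.0143],[-0.8375,-0.415,0.075,-0.0048,-0.0971,-0.0143],[-0.8375,-0.415,0.075,-0.0048,-0.0971,-0.0143],[-0.8375,-0.415,0.075,-0.0048,-0.0971,-0.0143],[-0.8375,-0.415,0.075,-0.0048,-0.0971,-0.0143],[-0.8375,-0.415,0.075,-0.0048,-0.0971,-0.0143],[-0.8375,-0.415,0.075,-0.0048,-0.0971,-0.0143]]}' 1.0
python3 shift.py '{"moves": [[0,0,0,0,0,0],[0,0,0,0,0,0]]}'
python3 - <<'E'
from h import *
go(grip+.1*a,tool(-a,ey))
E
```

```text
t: 0.87
tcp_pos: [0.4344, 0.3896, 0.2228]
tcp_rot: [0.263, 2.519, -0.081]
ft_force: [0.9, 0.0, 0.3]
opening: 0.998
grasp_force: 0.0
t: 1.03
tcp_pos: [0.4352, 0.3889, 0.223]
tcp_rot: [0.271, 2.519, -0.083]
ft_force: [-0.5, 1.0, 0.7]
opening: 1.001
grasp_force: 0.0
t 1.03 tcp [0.4352 0.3889 0.223 ] q [ 0.7223  0.0056  1.9548 -0.6322  0.8939 -0.3017] d [ 0.0031 -0.0201  0.0634] [-0.0013 -0.0009 -0.0041] f [-0.5223  0.9994  0.7361] tq [0.0156 0.2825 0.0713]
```

In the tool's units: 0.063 m / 0.4 = 0.1575, 0.03 m / 0.4 = 0.075.

```bash
python3 shift.py '{"moves": [[0.0075,-0.05,0.075,0,0,0],[0.0075,-0.05,0.1575,0,0,0],[0.0075,-0.05,0.1575,0,0,0],[0.0075,-0.05,0.1575,0,0,0]]}'
python3 - <<'E'
from h import *
s=cam("scene");t=cam("top")
c=lambda im,x,y,w,h:cv2.resize(im[y:y+h,x:x+w],(400,300),interpolation=cv2.INTER_CUBIC)
cv2.imwrite("pics/m2.png",np.hstack([c(s,180,130,80,60),c(t,150,175,80,60)]))
st=r.state(); T=R.from_rotvec(st["tcp_rot"])
for dd in((0,0,.019),(0,.05,.0),(0,-.05,.0)):
    p=st["tcp_pos"]+T.apply(dd); print(proj("scene",p)-[180,130],proj("top",p)-[150,175])
go(grip,tool(-a,ey))
E
```

```text
t: 1.37
tcp_pos: [0.4617, 0.3644, 0.1684]
tcp_rot: [0.264, 2.522, -0.084]
ft_force: [0.0, -0.2, 0.4]
opening: 1.001
grasp_force: 0.0
[12.5282 23.691 ] [25.6494 47.4324]
[ 3.1391 14.5984] [ 6.3516 46.6069]
[14.0734 24.8495] [40.0498 53.8505]
t 1.47 tcp [0.4626 0.3659 0.1714] q [ 0.6512  0.075   1.9897 -0.6743  0.7668 -0.2886] d [-0.0004 -0.0037  0.103 ] [ 0.0035  0.0009 -0.0002] f [-0.1669 -0.0317  0.1302] tq [0.0019 0.3145 0.0207]
```

View pics/m2.png

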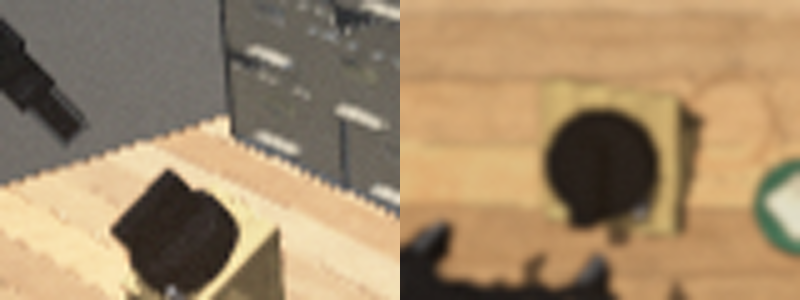

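In the tool's units: 0.1 m / 0.4 = 0.25, 0.06 m / 0.4 = 0.15.

```bash
python3 shift.py '{"moves": [[0,-0.01,0.075,0,0,0],[0,-0.01,0.15,0,0,0],[0,-0.01,0.1875,0,0,0],[0,-0.01,0.2125,0,0,0],[0,-0.01,0.2375,0,0,0],[0,-0.01,0.25,0,0,0],[0,-0.01,0.25,0,0,0]]}'
python3 shift.py '{"moves": [[0,0,0,0,0,0],[0,0,0,0,0,0],[0,0,0,0,0,0],[0,0,0,0,0,0]]}' 0.5
python3 - <<'E'
from h import *
s=cam("scene");t=cam("top")
c=lambda im,x,y,w,h:cv2.resize(im[y:y+h,x:x+w],(400,300),interpolation=cv2.INTER_CUBIC)
cv2.imwrite("pics/m3.png",np.hstack([c(s,180,140,80,60),c(t,150,175,80,60)]))
go(grip,tool(-a,ey))
E
```

```text
t: 2.05
tcp_pos: [0.5183, 0.3491, 0.0883]
tcp_rot: [0.265, 2.519, -0.081]
ft_force: [-0.0, 0.2, 0.8]
opening: 1.005
grasp_force: 0.0
t: 2.38
tcp_pos: [0.5181, 0.349, 0.0887]
tcp_rot: [0.265, 2.518, -0.081]
ft_force: [0.6, -0.3, -0.1]
opening: 0.503
grasp_force: 0.0
t 2.48 tcp [0.5181 0.3488 0.0884] q [ 0.5628  0.2746  1.9446 -0.7792  0.6039 -0.2144] d [-0.0007  0.0018  0.0019] [ 0.0017  0.0001 -0.0009] f [-0.0281 -0.4393 -0.3734] tq [ 0.0554  0.2368 -0.0473]
```

View pics/m3.png

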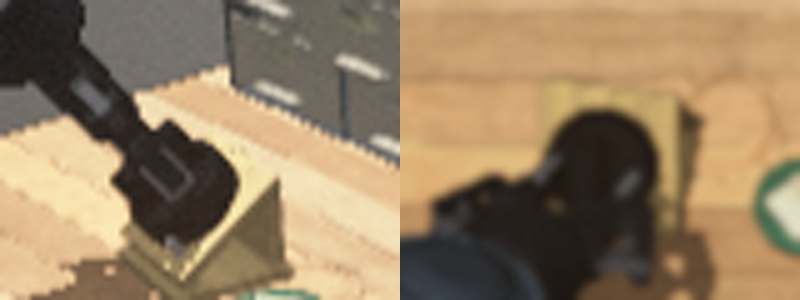

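```bash
python3 shift.py '{"moves": [[0,0,0,0,0,0],[0,0,0,0,0,0],[0,0,0,0,0,0],[0,0,0,0,0,0],[0,0,0,0,0,0],[0,0,0,0,0,0]]}' 0.0 50
python3 shift.py '{"moves": [[0,0,0,0,0,0],[0,0,0,0,0,0],[0,0,0,0,0,0],[0,0,0,0,0,0]]}'
python3 -c "
from h import *
go(grip,tool(-a,ey))"
```

```text
t: 2.98
tcp_pos: [0.5188, 0.3498, 0.0892]
tcp_rot: [0.265, 2.517, -0.078]
ft_force: [-0.7, 5.0, 4.3]
opening: 0.202
grasp_force: 49.6
t: 3.32
tcp_pos: [0.5188, 0.3498, 0.0892]
tcp_rot: [0.264, 2.517, -0.078]
ft_force: [-0.1, 5.0, 5.1]
opening: 0.202
grasp_force: 49.6
t 3.32 tcp [0.5188 0.3498 0.0892] q [ 0.563   0.2746  1.9431 -0.7793  0.6023 -0.2143] d [0.0002 0.0007 0.0022] [ 0.0042  0.0015 -0.0013] f [-0.0811  4.9832  5.1078] tq [ 0.8366 -0.1262  0.5859]
```

In the tool's units: -0.15 m / 0.4 = -0.375, -0.13 m / 0.4 = -0.325.

```bash
python3 shift.py '{"moves": [[0,0,-0.0375,0,0,0],[0,0,-0.1,0,0,0],[0,0,-0.175,0,0,0],[0,0,-0.25,0,0,0],[0,0,-0.325,0,0,0],[0,0,-0.375,0,0,0],[0,0,-0.375,0,0,0]]}'
python3 - <<'E'
from h import *
for ang in(0,-12,-40): go([.5,-.2535,.30],tool([0,0,-1],[-np.sin(np.deg2rad(ang)),np.cos(np.deg2rad(ang)),0]))
E
```

```text
t: 3.9
tcp_pos: [0.433, 0.3669, 0.2134]
tcp_rot: [0.265, 2.517, -0.079]
ft_force: [0.6, 0.3, -1.5]
opening: 0.2
grasp_force: 49.8
t 3.9 tcp [0.433  0.3669 0.2134] q [ 0.6905 -0.0303  2.0102 -0.6354  0.8561 -0.3194] d [-0.2099 -0.5927  0.0391] [-0.0608  0.6102 -0.2034] f [ 0.5808  0.3447 -1.471 ] tq [0.0897 0.3785 0.0422]
t 3.9 tcp [0.433  0.3669 0.2134] q [ 0.6905 -0.0303  2.0102 -0.6354  0.8561 -0.3194] d [-0.2099 -0.5927  0.0391] [ 0.0033  0.6121 -0.0005] f [ 0.5808  0.3447 -1.471 ] tq [0.0897 0.3785 0.0422]
t 3.9 tcp [0.433  0.3669 0.2134] q [ 0.6905 -0.0303  2.0102 -0.6354  0.8561 -0.3194] d [-0.2099 -0.5927  0.0391] [0.1528 0.5989 0.4727] f [ 0.5808  0.3447 -1.471 ] tq [0.0897 0.3785 0.0422]
```

In the tool's units: -0.29 m / 0.4 = -0.725, -0.21 m / 0.4 = -0.525, 0.612 rad / 6.2832 = 0.0974.

```bash
python3 shift.py '{"moves": [[-0.125,-0.05,-0.075,0,0.0191,0],[-0.225,-0.125,-0.05,0,0.0382,0],[-0.3,-0.225,0,0,0.0573,0],[-0.35,-0.325,0,0,0.0764,0],[-0.375,-0.425,0.025,0,0.0974,0],[-0.4,-0.525,0.05,0,0.0974,0],[-0.425,-0.625,0.0625,0,0.0974,0],[-0.45,-0.725,0.075,0,0.0974,0]]}'
python3 - <<'E'
from h import *
go([.5,-.2535,.30],tool([0,0,-1],[1,0,0]))
E
```

```text
t: 4.57
tcp_pos: [0.5295, 0.0935, 0.2845]
tcp_rot: [-0.332, -3.117, -0.001]
ft_force: [0.4, -0.1, -1.8]
opening: 0.196
grasp_force: 49.7
t 4.57 tcp [0.5295 0.0935 0.2845] q [-0.0367 -0.0442  1.8059  0.0012  1.387  -1.3957] d [-0.0441 -0.3455 -0.0158] [-0.0049 -0.006   1.3588] f [ 0.3811 -0.1406 -1.7906] tq [-0.034  -0.0355  0.067 ]
```

In the tool's units: -0.32 m / 0.4 = -0.8, -0.28 m / 0.4 = -0.7, 0.96 rad / 6.2832 = 0.1528.

```bash
python3 shift.py '{"moves": [[-0.0125,-0.1,-0.025,0,0,0.0191],[-0.025,-0.2,-0.04,0,0,0.0382],[-0.0375,-0.3,-0.04,0,0,0.0573],[-0.05,-0.4,-0.04,0,0,0.0764],[-0.0625,-0.5,-0.04,0,0,0.0955],[-0.075,-0.6,-0.04,0,0,0.1146],[-0.0875,-0.7,-0.04,0,0,0.1337],[-0.1,-0.8,-0.04,0,0,0.1528]]}'
python3 shift.py '{"moves": [[0,0,0,0,0,0.0191],[0,0,0,0,0,0.0382],[0,0,0,0,0,0.0573],[0,0,0,0,0,0.0637],[0,0,0,0,0,0.0637],[0,0,0,0,0,0.0637]]}'
python3 - <<'E'
from h import *
go([.5,-.2535,.30],tool([0,0,-1],[1,0,0]))
E
```

```text
t: 5.23
tcp_pos: [0.5004, -0.2266, 0.2998]
tcp_rot: [-1.74, -2.606, -0.001]
ft_force: [0.9, -0.4, -1.3]
opening: 0.202
grasp_force: 49.6
t: 5.73
tcp_pos: [0.5014, -0.2246, 0.3004]
tcp_rot: [-2.215, -2.219, 0.001]
ft_force: [0.1, 0.6, -1.5]
opening: 0.198
grasp_force: 49.7
t 5.73 tcp [ 0.5014 -0.2246  0.3004] q [-0.6277 -0.0272  1.7603  0.0004  1.415  -0.6292] d [-0.0289 -0.0014  0.0003] [-0.005  -0.0041  0.0015] f [ 0.1012  0.6216 -1.514 ] tq [-0.0073 -0.0129 -0.0037]
```

In the tool's units: 0.115 m / 0.4 = 0.2875, 0.1 m / 0.4 = 0.25.

```bash
python3 shift.py '{"moves": [[-0.0713,-0.0025,0.1,0,0,0],[-0.0713,-0.0025,0.175,0,0,0],[-0.0713,-0.0025,0.25,0,0,0],[-0.0713,-0.0025,0.2875,0,0,0],[-0.0713,-0.0025,0.2875,0,0,0],[-0.0713,-0.0025,0.2875,0,0,0]]}'
python3 - <<'E'
from h import *
s=cam("scene","pics/s4.png");t=cam("top","pics/t4.png")
go([.5,-.253,.30],tool([0,0,-1],[1,0,0]))
p=r.state()["tcp_pos"]
for z in(0,-.022,-.048): print(proj("scene",p+[0,0,z]),proj("top",p+[0,0,z]))
print("can axis",[proj("scene",[.5,-.253,z]) for z in(0,.093)])
c=lambda im,x,y,w,h:cv2.resize(im[y:y+h,x:x+w],(400,600),interpolation=cv2.INTER_CUBIC)
cv2.imwrite("pics/m4.png",np.hstack([c(s,320,210,70,105),c(t,350,170,70,105)]))
E
```

```text
t: 6.23
tcp_pos: [0.5005, -0.2523, 0.1864]
tcp_rot: [-2.216, -2.22, 0.0]
ft_force: [0.8, -0.3, -0.3]
opening: 0.199
grasp_force: 49.6
t 6.33 tcp [ 0.502  -0.2533  0.1892] q [-0.6692  0.1045  1.8341  0.0006  1.2026 -0.6713] d [ 0.0003 -0.0019 -0.1108] [ 0.0008 -0.0002  0.0018] f [ 0.4817  0.2581 -1.6913] tq [ 0.0013 -0.0295 -0.0085]
[362.2006 215.0929] [391.2731 211.081 ]
[361.2685 224.3052] [389.1796 212.5645]
[360.1982 234.8833] [386.8085 214.2447]
can axis [array([354.2515, 287.4311]), array([357.6019, 253.9846])]
```

View pics/m4.png

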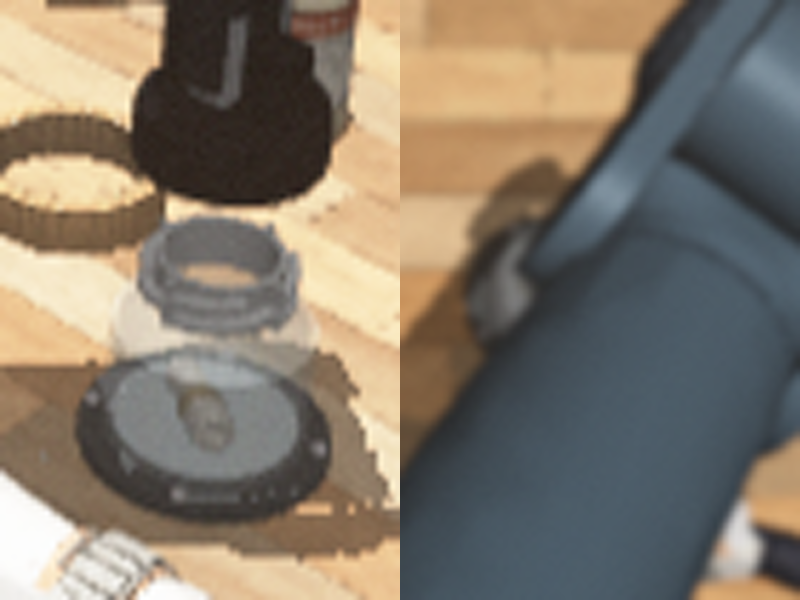

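In the tool's units: 0.042 m / 0.4 = 0.105, -0.0015 m / 0.4 = -0.0038.

```bash
python3 shift.py '{"moves": [[-0.0038,-0.0013,0.05,0,0,0],[-0.0038,-0.0013,0.0875,0,0,0],[-0.0038,-0.0013,0.105,0,0,0],[-0.0038,-0.0013,0.105,0,0,0],[-0.0038,-0.0013,0.105,0,0,0]]}'
python3 shift.py '{"moves": [[0,0,0.0025,0,0,0],[0,0,0.005,0,0,0],[0,0,0.0075,0,0,0],[0,0,0.01,0,0,0],[0,0,0.01,0,0,0]]}'
python3 -c "
from h import *
go([.5015,-.2548,.14],tool([0,0,-1],[1,0,0]))"
```

```text
t: 6.75
tcp_pos: [0.5012, -0.2545, 0.1469]
tcp_rot: [-2.219, -2.223, -0.001]
ft_force: [0.2, -0.1, -1.8]
opening: 0.201
grasp_force: 49.7
t: 7.17
tcp_pos: [0.501, -0.2543, 0.1421]
tcp_rot: [-2.219, -2.222, -0.001]
ft_force: [0.3, 0.3, -0.2]
opening: 0.2
grasp_force: 50.0
t 7.17 tcp [ 0.501  -0.2543  0.1421] q [-0.6719  0.1654  1.8615  0.0009  1.1157 -0.6736] d [-0.0005  0.0005  0.0021] [-0.0003 -0.0013  0.0013] f [ 0.2785  0.2657 -0.2469] tq [-0.0321 -0.0456 -0.0503]
```

In the tool's units: 0.003 m / 0.4 = 0.0075, 0.002 m / 0.4 = 0.005.

```bash
python3 shift.py '{"moves": [[-0.0013,0.0013,0.0025,0,0,0],[-0.0013,0.0013,0.005,0,0,0],[-0.0013,0.0013,0.0075,0,0,0],[-0.0013,0.0013,0.0075,0,0,0]]}'
python3 shift.py '{"moves": [[0,0,0.0025,0,0,0],[0,0,0.005,0,0,0],[0,0,0.0075,0,0,0],[0,0,0.0075,0,0,0]]}'
```

```text
t: 7.5
tcp_pos: [0.5015, -0.2541, 0.1385]
tcp_rot: [-2.219, -2.221, -0.003]
ft_force: [2.2, 3.2, 0.9]
opening: 0.201
grasp_force: 49.9
t: 7.83
tcp_pos: [0.502, -0.2546, 0.1377]
tcp_rot: [-2.219, -2.222, -0.002]
ft_force: [-1.6, 4.8, 11.1]
opening: 0.199
grasp_force: 51.6
```

In the tool's units: -0.24 rad / 6.2832 = -0.0382.

```bash
python3 shift.py '{"moves": [[0,0,0,0,0,-0.0095],[0,0,0,0,0,-0.0191],[0,0,0,0,0,-0.0286],[0,0,0,0,0,-0.0382],[0,0,0,0,0,-0.0382]]}'
python3 -c "
from h import *
go([.5015,-.2548,.14],tool([0,0,-1],[1,0,0]))
s=cam('scene','pics/s5.png')
cv2.imwrite('pics/m5.png',cv2.resize(s[220:310,310:430],(800,600),interpolation=cv2.INTER_CUBIC))"
```

```text
t: 8.25
tcp_pos: [0.5032, -0.255, 0.1378]
tcp_rot: [1.934, 2.472, 0.004]
ft_force: [2.3, 4.0, 7.9]
opening: 0.201
grasp_force: 50.9
t 8.25 tcp [ 0.5032 -0.255   0.1378] q [-0.6712  0.1745  1.8601  0.0031  1.1043 -0.9155] d [ 0.0006 -0.0016 -0.0022] [0.0039 0.     0.2429] f [2.2791 3.9515 7.9108] tq [ 0.8298 -0.4921 -0.0978]
```

View pics/m5.png

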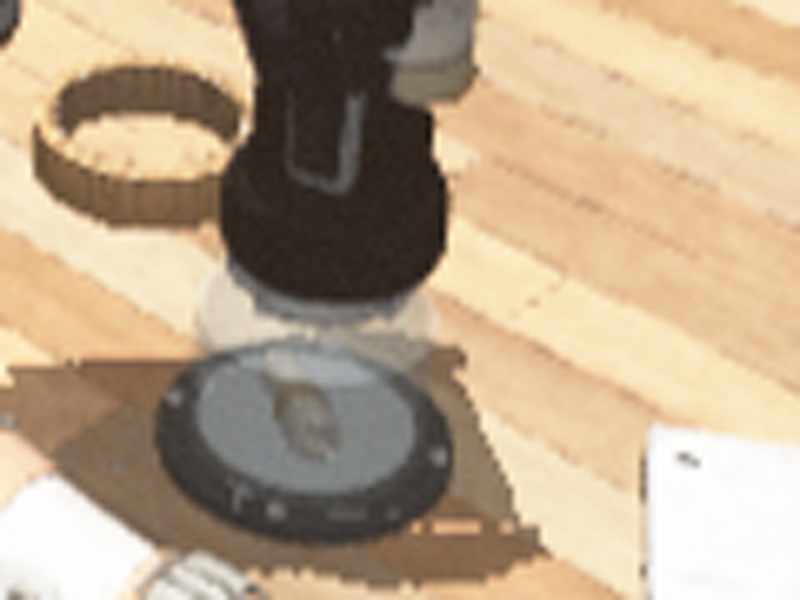

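In the tool's units: -0.006 m / 0.4 = -0.015, -0.003 m / 0.4 = -0.0075.

```bash
cat >> h.py <<'E'
def keep(p): go(p,R.from_rotvec(r.state()["tcp_rot"]))
def capx():
    s=cam("scene"); m=(s.max(2)<70); out=[]
    for v in range(255,262):
        u=np.where(m[v,330:400])[0]+330; out.append((v,u.min(),u.max()))
    return out
E
python3 shift.py '{"moves": [[0,0,-0.0075,0,0,0],[0,0,-0.015,0,0,0],[0,0,-0.015,0,0,0],[0,0,-0.015,0,0,0]]}'
python3 -c "
from h import *
keep([.5016,-.2532,.141])"
```

```text
t: 8.63
tcp_pos: [0.5009, -0.2548, 0.1415]
tcp_rot: [-1.936, -2.471, 0.0]
ft_force: [-0.4, 1.0, 0.5]
opening: 0.204
grasp_force: 49.6
t 8.63 tcp [ 0.5009 -0.2548  0.1415] q [-0.6724  0.1673  1.8607 -0.0001  1.1158 -0.9138] d [0.0014 0.0011 0.0005] [0. 0. 0.] f [-0.4037  1.0003  0.4821] tq [ 0.0024 -0.0459 -0.0046]
```

In the tool's units: 0.004 m / 0.4 = 0.01, 0.002 m / 0.4 = 0.005.

```bash
python3 shift.py '{"moves": [[0.004,0.003,0,0,0,0],[0.004,0.003,0.0025,0,0,0],[0.004,0.003,0.005,0,0,0],[0.004,0.003,0.0075,0,0,0],[0.004,0.003,0.01,0,0,0],[0.004,0.003,0.01,0,0,0]]}'
python3 shift.py '{"moves": [[0,0,0.0025,0,0,0],[0,0,0.005,0,0,0],[0,0,0.0075,0,0,0],[0,0,0.0075,0,0,0]]}'
python3 shift.py '{"moves": [[0,0,0.0025,0,0,0],[0,0,0.0025,0,0,0]]}'
python3 -c "
from h import *
keep([.5016,-.2532,.141])"
```

```text
t: 9.13
tcp_pos: [0.5017, -0.2526, 0.1372]
tcp_rot: [-1.936, -2.471, -0.001]
ft_force: [0.1, 0.1, -1.6]
opening: 0.198
grasp_force: 49.6
t: 9.47
tcp_pos: [0.5018, -0.2526, 0.1344]
tcp_rot: [-1.936, -2.471, -0.001]
ft_force: [0.4, 0.1, -1.2]
opening: 0.197
grasp_force: 49.6
t: 9.63
tcp_pos: [0.5019, -0.2527, 0.1335]
tcp_rot: [-1.936, -2.471, -0.001]
ft_force: [0.4, -0.2, -1.0]
opening: 0.2
grasp_force: 49.6
t 9.63 tcp [ 0.5019 -0.2527  0.1335] q [-0.6685  0.1785  1.8644  0.0008  1.1009 -0.9102] d [-0.0004 -0.0004 -0.0075] [0. 0. 0.] f [ 0.4481 -0.1887 -1.0227] tq [ 0.0071 -0.0158 -0.0159]
```

```bash
python3 shift.py '{"moves": [[0,0,0.0025,0,0,0],[0,0,0.005,0,0,0],[0,0,0.0075,0,0,0],[0,0,0.0075,0,0,0]]}'
python3 shift.py '{"moves": [[0,0,0.0025,0,0,0],[0,0,0.005,0,0,0],[0,0,0.005,0,0,0]]}'
```

```text
t: 9.97
tcp_pos: [0.5023, -0.253, 0.1325]
tcp_rot: [-1.936, -2.471, -0.001]
ft_force: [-3.5, 2.4, 8.2]
opening: 0.204
grasp_force: 51.0
t: 10.22
tcp_pos: [0.5027, -0.2533, 0.1323]
tcp_rot: [-1.936, -2.472, -0.001]
ft_force: [-7.5, 3.1, 19.1]
opening: 0.201
grasp_force: 52.4
```

In the tool's units: -0.002 m / 0.4 = -0.005, -0.24 rad / 6.2832 = -0.0382.

```bash
python3 shift.py '{"moves": [[0,0,-0.005,0,0,0],[0,0,-0.005,0,0,-0.0127],[0,0,-0.005,0,0,-0.0255],[0,0,-0.005,0,0,-0.0382],[0,0,-0.005,0,0,-0.0382]]}'
python3 shift.py '{"moves": [[0,0,0,0,0,-0.0127],[0,0,0,0,0,-0.0255],[0,0,0,0,0,-0.0382],[0,0,0,0,0,-0.0382]]}'
```

```text
t: 10.63
tcp_pos: [0.5033, -0.2528, 0.1332]
tcp_rot: [1.624, 2.688, 0.004]
ft_force: [-0.4, 4.2, 9.1]
opening: 0.197
grasp_force: 51.3
t: 10.97
tcp_pos: [0.5035, -0.253, 0.134]
tcp_rot: [1.29, 2.863, 0.003]
ft_force: [-1.8, 3.3, 14.1]
opening: 0.199
grasp_force: 51.8
```

In the tool's units: -0.001 m / 0.4 = -0.0025, -0.24 rad / 6.2832 = -0.0382.

```bash
python3 shift.py '{"moves": [[0,0,-0.0025,0,0,-0.0127],[0,0,-0.0025,0,0,-0.0255],[0,0,-0.0025,0,0,-0.0382],[0,0,-0.0025,0,0,-0.0382]]}'
python3 shift.py '{"moves": [[0,0,0,0,0,-0.0127],[0,0,0,0,0,-0.0255],[0,0,0,0,0,-0.0382],[0,0,0,0,0,-0.0382]]}'
```

```text
t: 11.3
tcp_pos: [0.5034, -0.2531, 0.1347]
tcp_rot: [0.938, 2.997, 0.002]
ft_force: [-1.5, 4.2, 12.7]
opening: 0.2
grasp_force: 51.6
t: 11.63
tcp_pos: [0.5023, -0.2529, 0.1322]
tcp_rot: [-0.575, -3.088, -0.002]
ft_force: [-0.8, 0.4, -1.8]
opening: 0.203
grasp_force: 49.6
```

In the tool's units: 0.0045 m / 0.4 = 0.0113, 0.003 m / 0.4 = 0.0075.

```bash
python3 shift.py '{"moves": [[0,0,0.0038,0,0,0],[0,0,0.0075,0,0,0],[0,0,0.0113,0,0,0],[0,0,0.0113,0,0,0]]}'
python3 shift.py '{"moves": [[0,0,0.0025,0,0,0],[0,0,0.005,0,0,0],[0,0,0.005,0,0,0]]}'
python3 -c "
from h import *
keep([.5016,-.2532,.125])"
```

```text
t: 11.97
tcp_pos: [0.5017, -0.2526, 0.1266]
tcp_rot: [-0.578, -3.086, -0.003]
ft_force: [0.8, -0.1, -2.2]
opening: 0.203
grasp_force: 49.6
t: 12.22
tcp_pos: [0.502, -0.2527, 0.1263]
tcp_rot: [-0.577, -3.086, -0.003]
ft_force: [-3.9, 2.4, 7.3]
opening: 0.204
grasp_force: 51.0
t 12.22 tcp [ 0.502  -0.2527  0.1263] q [-0.6684  0.1895  1.8667  0.0007  1.0883 -1.8699] d [ 0.0002 -0.0006  0.0013] [0. 0. 0.] f [-3.9472  2.4068  7.2585] tq [ 0.5647  0.8166 -0.0312]
```

In the tool's units: 0.0011 m / 0.4 = 0.0028, 0.0008 m / 0.4 = 0.002, 0.24 rad / 6.2832 = 0.0382.

```bash
python3 shift.py '{"moves": [[0,0,0,0,0,0.0095],[0,0,0.0008,0,0,0.0191],[0,0,0.0013,0,0,0.0286],[0,0,0.002,0,0,0.0382],[0,0,0.0028,0,0,0.0477],[0,0,0.0028,0,0,0.0477]]}'
python3 shift.py '{"moves": [[0,0,0.0005,0,0,0.0095],[0,0,0.001,0,0,0.0191],[0,0,0.0015,0,0,0.0286],[0,0,0.002,0,0,0.0382],[0,0,0.0025,0,0,0.0477],[0,0,0.0025,0,0,0.0477]]}'
python3 -c "
from h import *
keep([.5016,-.2532,.125])"
```

```text
t: 12.72
tcp_pos: [0.5025, -0.2538, 0.1255]
tcp_rot: [1.035, 2.966, -0.001]
ft_force: [-1.5, -1.4, 5.8]
opening: 0.202
grasp_force: 50.6
t: 13.22
tcp_pos: [0.5026, -0.2533, 0.1244]
tcp_rot: [-1.467, -2.778, -0.001]
ft_force: [-1.0, 0.3, 4.6]
opening: 0.205
grasp_force: 50.6
t 13.22 tcp [ 0.5026 -0.2533  0.1244] q [-0.6686  0.1927  1.8671  0.0008  1.0822 -1.268 ] d [ 0.0006 -0.0007 -0.0006] [0. 0. 0.] f [-0.985   0.2991  4.5534] tq [ 0.2504  0.2954 -0.0497]
```

Sinking along the thread. Continue.

Careful with the scale: shifts go in shares of 400 mm and turns go in shares of 2 pi rad. That gives: 0.0008 m / 0.4 = 0.002, 0.0006 m / 0.4 = 0.0015, 0.24 rad / 6.2832 = 0.0382.

```bash
python3 shift.py '{"moves": [[0,0,0.0005,0,0,0.0095],[0,0,0.001,0,0,0.0191],[0,0,0.0015,0,0,0.0286],[0,0,0.002,0,0,0.0382],[0,0,0.002,0,0,0.0382]]}'
python3 -c "
from h import *
keep([.5016,-.2532,.125])"
python3 shift.py '{"moves": [[0,0,0.0005,0,0,0.008],[0,0,0.001,0,0,0.0159],[0,0,0.0013,0,0,0.0239],[0,0,0.0013,0,0,0.0239]]}'
python3 -c "
from h import *
keep([.5016,-.2532,.125])"
```

```text
t: 13.63
tcp_pos: [0.5024, -0.2534, 0.1237]
tcp_rot: [-1.788, -2.582, -0.0]
ft_force: [-1.9, 0.9, 4.8]
opening: 0.2
grasp_force: 50.7
t 13.63 tcp [ 0.5024 -0.2534  0.1237] q [-0.6687  0.1938  1.8674  0.0001  1.0811 -1.0281] d [ 0.0005 -0.0006 -0.0013] [0. 0. 0.] f [-1.8792  0.8721  4.8427] tq [0.1786 0.3978 0.033 ]
t: 13.97
tcp_pos: [0.5023, -0.2532, 0.1231]
tcp_rot: [-1.976, -2.441, -0.001]
ft_force: [-2.6, 1.0, 6.5]
opening: 0.198
grasp_force: 50.7
t 13.97 tcp [ 0.5023 -0.2532  0.1231] q [-0.6686  0.1945  1.8678  0.0004  1.0806 -0.8784] d [ 0.0001 -0.0007 -0.0019] [0. 0. 0.] f [-2.6185  1.0467  6.4792] tq [0.3469 0.5113 0.0689]
```

In the tool's units: 0.0004 m / 0.4 = 0.001, 0.0002 m / 0.4 = 0.0005, 0.1 rad / 6.2832 = 0.0159.

```bash
python3 shift.py '{"moves": [[0,0,0.0005,0,0,0.008],[0,0,0.001,0,0,0.0159],[0,0,0.001,0,0,0.0159]]}'
python3 -c "
from h import *
keep([.5016,-.2532,.125])"
python3 shift.py '{"moves": [[0,0,0,0,0,0.008],[0,0,0.0005,0,0,0.0159],[0,0,0.0005,0,0,0.0159]]}'
python3 -c "
from h import *
keep([.5016,-.2532,.125])"
```

```text
t: 14.22
tcp_pos: [0.5032, -0.2525, 0.1229]
tcp_rot: [-2.093, -2.343, -0.003]
ft_force: [-0.2, 4.0, 4.5]
opening: 0.202
grasp_force: 51.4
t 14.22 tcp [ 0.5032 -0.2525  0.1229] q [-0.6673  0.1951  1.8676  0.0023  1.0789 -0.7808] d [-0.0005 -0.0016 -0.0021] [0. 0. 0.] f [-0.2155  3.9564  4.4567] tq [ 0.743  -0.2317  0.8918]
t: 14.47
tcp_pos: [0.5032, -0.2527, 0.1229]
tcp_rot: [2.2, 2.241, 0.0]
ft_force: [0.6, 4.5, 6.1]
opening: 0.205
grasp_force: 87.9
t 14.47 tcp [ 0.5032 -0.2527  0.1229] q [-0.6667  0.1951  1.8674 -0.0001  1.0782 -0.685 ] d [-0.0005 -0.0016 -0.0021] [0. 0. 0.] f [0.5757 4.5262 6.068 ] tq [ 0.6354 -0.2249  2.4423]
```

In the tool's units: -0.002 m / 0.4 = -0.005, -0.001 m / 0.4 = -0.0025, -0.05 rad / 6.2832 = -0.008.

```bash
python3 shift.py '{"moves": [[0,0,-0.0025,0,0,-0.008],[0,0,-0.005,0,0,-0.0127],[0,0,-0.005,0,0,-0.0127]]}'
python3 shift.py '{"moves": [[0,0,0,0,0,0],[0,0,0,0,0,0],[0,0,0,0,0,0],[0,0,0,0,0,0],[0,0,0,0,0,0],[0,0,0,0,0,0]]}' 0.6
python3 shift.py '{"moves": [[0,0,-0.025,0,0,0],[0,0,-0.075,0,0,0],[0,0,-0.15,0,0,0],[0,0,-0.225,0,0,0],[0,0,-0.3,0,0,0],[0,0,-0.3,0,0,0]]}'
python3 -c "
from h import *
keep([.5016,-.2532,.125])
s=cam('scene','pics/s6.png')
cv2.imwrite('pics/m6.png',cv2.resize(s[210:315,300:440],(800,600),interpolation=cv2.INTER_CUBIC))
print(proj('scene',[.5015,-.2534,.1294]),proj('scene',[.5015,-.2534,.0734]))"
```

```text
t: 14.72
tcp_pos: [0.503, -0.2528, 0.1231]
tcp_rot: [2.113, 2.323, 0.002]
ft_force: [4.8, -0.0, -4.3]
opening: 0.2
grasp_force: 56.9
t: 15.22
tcp_pos: [0.5019, -0.2528, 0.1232]
tcp_rot: [-2.117, -2.319, -0.001]
ft_force: [0.3, -0.9, -0.1]
opening: 0.603
grasp_force: 0.0
t: 15.72
tcp_pos: [0.5049, -0.255, 0.2516]
tcp_rot: [2.11, 2.312, 0.002]
ft_force: [1.1, -0.6, 1.3]
opening: 0.598
grasp_force: 0.0
t 15.72 tcp [ 0.5049 -0.255   0.2516] q [-0.6685  0.0411  1.7815  0.0007  1.3077 -0.7602] d [ 0.0031 -0.0042  0.1266] [0. 0. 0.] f [ 1.1017 -0.5627  1.3201] tq [-0.0177  0.0113  0.0503]
[359.6138 239.7038] [357.4494 261.1262]
```

View pics/m6.png

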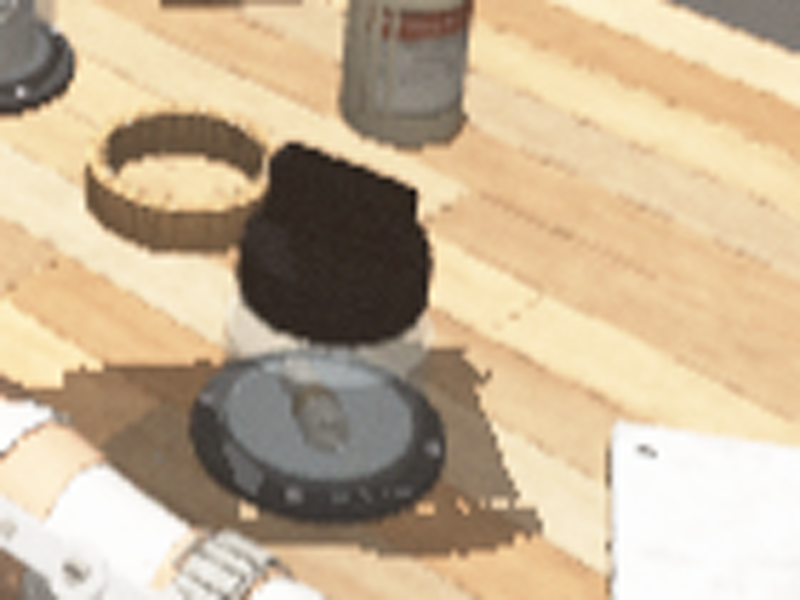

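```bash
python3 shift.py '{"moves": [[0,0,0,0,0,0],[0,0,0,0,0,0],[0,0,0,0,0,0]]}'; python3 -c "
from workcell import r, viewer, job
print(job.sign_off())"
```

```text
t: 16.02
tcp_pos: [0.5013, -0.2524, 0.2415]
tcp_rot: [-2.114, -2.317, -0.001]
ft_force: [0.6, 0.4, -0.4]
opening: 0.599
grasp_force: 0.0
the job is handed in; nothing more can be done
None
```

The cap is screwed on to the stop and released on the canister holding the coupling, and I handed the job in at about 16 s; the sign-off gave no verdict, and I did not separately check the bystanders.

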